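# Set the micromotor to speed five and start it

## Robot

A 7-joint arm with a two-finger parallel gripper is mounted at the origin on a cart in front of the work surface, level with it; the furniture and walls round the work are solid. World frame = base frame: x ahead of the robot, y to its left, z up, the work surface at z = 0. Lengths are in m, angles in rad, forces in N, time in s.
With the tool pointing down it reaches from about 0.4 to 0.85 m from the base axis. Payload 10.4 kg.
Tool frame: the origin (TCP) lies midway between the tips of the shut fingers; the grasp point (between the pads) lies 19 mm behind it; z points along the fingers, y is the line along which they close (so a half turn about z gives the same grasp; the last joint's range is limited). The gripper opens to 85 mm and grips with 20 to 120 N. Pads are 22 mm wide; open, the fingers measure 114 mm over their backs; the gripper's body (76 mm by 85 mm) begins 54 mm behind the grasp point. The pads swing forward as they close: fully open they stand 13 mm farther back than shut.
Start: joints at [1.23, 0.332, -0.065, 1.46, 0.022, 1.35, -0.088], TCP at [0.195, -0.594, 0.231] pointing down, gripper open.
Joint ranges: [-2.6, 2.6], [-0.5, 2.12], [-1.47, 1.34], [0.16, 2.42], [-1.27, 4.41], [0.06, 2.06], [-2.6, 2.6]. Speed limits (rad/s): [2.22, 2.22, 2.79, 2.79, 3.14, 3.14, 3.14].

## Interface

Orientations are given as a unit quaternion [x, y, z, w].
In Python, from workcell import get_obs, camera, camera_params, hand_in gives the robot as it stands.
- The arm moves only by the tool carry_out, never from a script. Its argument "commands" is a list that holds one entry, the list of rows, each a list of 6 numbers: the shift along the tool's x, y, z in units of 40 mm (1.0 is 40 mm), then the turn, a rotation vector about the tool's x, y, z in units of 6 degrees (1.0 is 6 degrees). In form: [[[x, y, z, ax, ay, az], ...]]. A call has 1 to 20 rows; each row shifts and turns the commanded pose from where the row before left it, along the tool's axes as they then stand; what a row does not reach is not made up. A row lasts 1/12 s, in which the tool goes at most 41.7 mm and 7.16 degrees, less where a joint would pass 70% of its speed; a pose out of reach is approached as far as the arm can. A call is refused whole if a number of a shift passes 1 or a number of a turn 1, either way. A call with a gripper value outside its range is refused whole. "hand" is the closure, from -1 (fully open) to 1 (shut), set as the call begins (left out, the last holds). The fingers move at their own pace and stop on an object; "force" is the grip in N (left out, the last holds). Time passes only in rows, so rows that do not move let the fingers close. It gives the time, the measured TCP pose, the force, the opening and the grip force at its end, in the units of the state.
- get_obs(): the state, without advancing time (a new reading comes with each control period).
- camera(name): name is "scene" or "side" or "wrist"; returns the picture (480x640x3 uint8, red, green, blue); there is no depth.
- camera_params(name): a dict with "mtx" (3x3 intrinsics, pixels), "R" (3x3) and "t" (3): a world point X has camera coordinates R X + t. Camera axes: x right, y down, z forward; pixel columns grow to the right and rows downward; lengths in m; the calibration is good to about 2 mm. A picture is of the moment at which its call begins: read the wrist's pose just before it. camera_params takes no time and is no camera call; for the wrist camera it gives the pose at the moment of the call.
- hand_in(): hands the job in; it is judged then, once.
The state is a dict: "clock": time; "joint_pos": joint angles; "joint_velocities": joint speeds; "tau": joint torques, N m; "position": TCP position; "ee_rot": TCP orientation; "ft_force": force on the tool from outside, world axes, zero at the start; "torque": the same for the moment, N m; "grip_width": opening from 0.0 (shut) to 1.0 (fully open); "grasp_force": force on a finger pad.
Only numpy, scipy, OpenCV 4.12 (cv2) and the standard library are available. Lean on these libraries where they do the work, as an engineer would, in place of code of your own. Each camera call takes 0.05 s, during which the arm holds its last target. There are 200 camera calls.

## Task

With the fingertips only, gripping nothing, push the pointer of the rotary selector on the control box round clockwise, click by click, until it rests at the fifth of its six dots, counted from the smallest. Then press the green start button fully down and let it come up again; never press it while the selector is at another speed. Leave the box standing where it is and do not disturb the glue bottle, screwdriver, pliers and brass bar beside it.

Things in the scene. Friction and masses are not known exactly. Their poses are not given: they have to be found in the camera images.
- control_box: Grey control box of a bench micromotor, black top panel, loose on rubber feet, 2.4 kg, 130 (x) x 220 (y) x 60 mm high. Origin at the centre of its underside; x points to its far long side, y to its left, z up. On its panel (z = 60 mm): the selector's axis at (-12, 50) mm, the green start button at (-12, -65) mm.
- dot_1 (a point): Centre of the first, smallest of six white dots on the panel, on an arc of 50 mm radius round the selector's axis, growing clockwise from 3.2 to 9.2 mm across: dot 1 at 75 degrees to the left of the box's x axis, then every 30 degrees clockwise to dot 6, 75 degrees to the right.
- selector (a joint): Rotary selector, rad, growing clockwise from above. Sprung detents every 30 degrees: speeds 1 to 6 at 0, 0.524, 1.047, 1.571, 2.094, 2.618; stops just beyond 1 and 6. Starts at speed 1, 2 or 3. Pushed past half-way between two, it snaps on to the next by itself. The lever points 75 degrees left of the box's x axis, less this angle. About 2 N at 30 mm from the axis moves it a click.
- selector_axis (a point): On the selector's vertical axis, at panel height. Its x axis points along the lever to the nose, z up.
- selector_nose (a point): Top of the pointer lever's nose, 38 mm from the axis, 31 mm above the panel. The lever is an upright bar from 16 mm behind the axis to 38 mm before it: red centre web 6 mm wide with a white line on top, between two black flanks, 14 mm wide in all; the flanks span 5 to 27 mm above the panel and end 35 mm from the axis.
- flank_ccw: Black flank on the lever's counterclockwise side (seen from above, the lever's own left): the side to push for turning clockwise. Origin on the selector's axis at panel height, x along the lever; its face lies 7 mm to the left of the lever's middle.
- flank_cw: Black flank on the lever's clockwise side, otherwise the same; its face lies 7 mm to the right of the lever's middle.
- start_button (a joint): Green round sprung start button, 32 mm across, pressed straight down: 0 up, 0.006 m fully down, which takes about 5 N. It springs back when let go.
- start_button_top (a point): Centre of the button's top face; moves with it.
- glue_bottle_2: Brown glue bottle with blue pointed cap, 32 mm across, 84 mm high, standing loose near the left end of the box; origin at the centre of its base.
- screwdriver: Small screwdriver with pale handle, 17 x 142 x 17 mm, lying loose near the right end of the box; origin at the centre of its underside.
- pliers: Dark small pliers, 81 x 38 x 11 mm, lying loose left of the glue bottle; origin at the centre of the underside.
- brass_bar: Brass bar, 11 x 65 x 11 mm, lying loose right of the screwdriver; origin at the centre of its underside.
There are look-alikes about, which are no part of the job. Leave any red or turquoise look-alike of the glue_bottle_2 alone.

How it is judged:
On the way, in this order (a step that is already met when the one before it is completed fails the run):
1. the selector rests at speed 5 (value of joint selector between 1.95 and 2.24 rad and value of joint start_button below 0.002 m), for 0.4 s.
2. the start button is pressed down with the selector at speed 5 (value of joint start_button above 0.0045 m and value of joint selector between 1.95 and 2.24 rad), for 0.04 s.
At the end, for the whole second after the job is handed in: The selector rests in the detent of speed 5 (2.094 rad, within 0.145), the start button is up again (within 1.5 mm), the box stands level within 25 mm of where it was, and the glue bottle (upright), screwdriver, pliers and brass bar are within 15 mm of where they were (value of joint selector between 1.95 and 2.24 rad and value of joint start_button below 0.0015 m and distance of control_box from where it was at the start of the episode below 0.025 m and angle between control_box's own z axis and vertical below 0.05 rad and linear speed of control_box below 0.01 m/s and distance of each of glue_bottle_2, screwdriver, pliers, brass_bar from where it was at the start of the episode below 0.015 m and angle between glue_bottle_2's own z axis and vertical below 0.15 rad); the robot touches nothing.
It fails at once if start pressed (over 3 mm) while the selector is not at speed 5 (value of joint start_button above 0.003 m and (value of joint selector below 1.95 rad or value of joint selector above 2.24 rad)).
It fails at once if the lever gripped: fingers on both its flanks at once (contact force between the fingers and flank_ccw above 1 N and contact force between the fingers and flank_cw above 1 N).
It fails at once if the box shifted over 25 mm, lifted or tipped (distance of control_box from where it was at the start of the episode above 0.025 m or height (world z) of control_box above 0.012 m or angle between control_box's own z axis and vertical above 0.12 rad).
It fails at once if a bystander disturbed: moved over 15 mm or the bottle tipped (distance of any of glue_bottle_2, screwdriver, pliers, brass_bar from where it was at the start of the episode above 0.015 m or angle between glue_bottle_2's own z axis and vertical above 0.2 rad).
It also fails if it takes over 54 s, if anything falls off the work surface, if the arm or the gripper's body presses on something with over 40 N, if the wrist force passes 120 N, or if a joint passes its speed limit or range.

## Working session

There is one attempt and no reset: what is moved stays moved. The work goes in short steps, Python scripts to look and compute and a tool call to move; the robot and the scene stay as the last step left them, time stands still between calls to the robot, and variables do not carry over. Pictures are saved under pics/ and viewed, at most 10 in all, crops included, and the job is handed in when it is done.

Besides the shell and the picture viewer there is one more tool, called as name(argument=value, ...), one argument or row to a line, values as JSON. carry_out: Moves the arm, as the interface text tells. Its arguments: {"type":"object","properties":{"commands":{"type":"array"},"hand":{"type":"number"},"force":{"type":"number"}},"required":["commands"]}

```bash
mkdir -p pics; ls; python3 - <<'E'
from workcell import *
import cv2
o=get_obs(); print({k:o[k] for k in('clock','position','ee_rot','grip_width','joint_pos')})
for n in('scene','side'):
    im=camera(n); cv2.imwrite(f'pics/{n}0.png',im[:,:,::-1]); p=camera_params(n); print(n,p)
E
```

```text
pics
{'clock': 0.0, 'position': array([ 0.1951685 , -0.59335537,  0.23050531]), 'ee_rot': array([ 9.87404177e-01,  1.58216588e-01, -1.47548790e-04, -6.93801157e-04]), 'grip_width': 1.0006608519287272, 'joint_pos': array([ 1.23038832,  0.33288191, -0.06467449,  1.46095027,  0.02159842,
        1.34987433, -0.08853618])}
scene {'mtx': array([[481.92835645,   0.        , 321.41237362],
       [  0.        , 481.92835645, 249.8796366 ],
       [  0.        ,   0.        ,   1.        ]]), 'R': array([[ 0.72979491, -0.68325261,  0.02377518],
       [-0.32042778, -0.37256083, -0.8709331 ],
       [ 0.60392502,  0.62798432, -0.49082611]]), 't': array([-0.27655541,  0.24377995,  0.54760037])}
side {'mtx': array([[520.77810485,   0.        , 323.81423181],
       [  0.        , 520.77810485, 237.89730879],
       [  0.        ,   0.        ,   1.        ]]), 'R': array([[ 0.95459007, -0.29747752, -0.01627645],
       [-0.20402972, -0.61295593, -0.76331966],
       [ 0.21709369,  0.73197825, -0.6458159 ]]), 't': array([-0.411365  ,  0.20517681,  0.79211077])}
```

View pics/scene0.png

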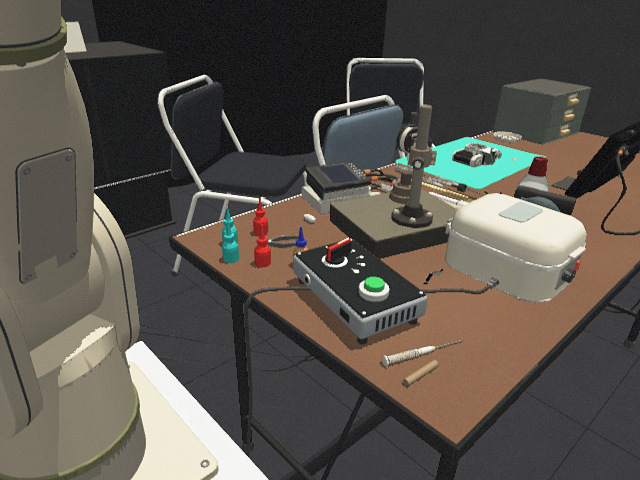

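View pics/side0.png

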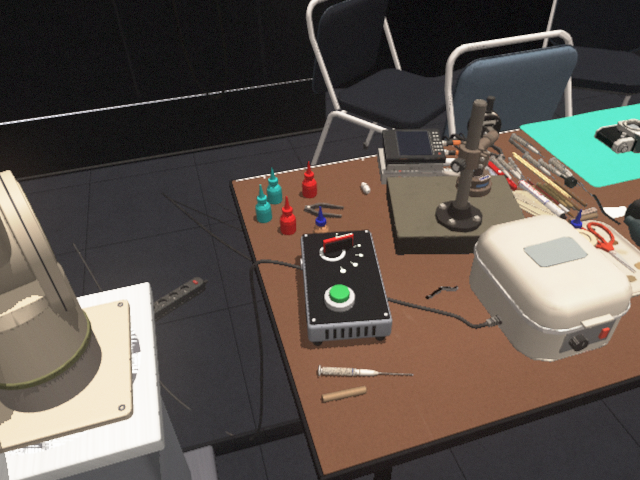

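The scene picture shows the box at about (360,285) with the red lever at (340,248) and the green button at (375,285). In the side picture the button is at (340,295) and the lever at (338,240). The brown, blue-capped bottle is at (301,240) scene and (320,220) side. The red and turquoise bottles are look-alikes.

```bash
cat > h.py <<'E'
import numpy as np, cv2
from workcell import *
def ray(n,uv,p=None):
    p=p or camera_params(n); R,t=p['R'],p['t']
    d=R.T@np.linalg.inv(p['mtx'])@np.array([*uv,1.]); return -R.T@t,d/np.linalg.norm(d)
def onz(n,uv,z,p=None):
    c,d=ray(n,uv,p); return c+d*(z-c[2])/d[2]
def proj(n,X,p=None):
    p=p or camera_params(n); c=p['R']@np.asarray(X)+p['t']; q=p['mtx']@c; return q[:2]/q[2]
def blobs(im,lo,hi,box,amin=10):
    x0,y0,x1,y1=box; h=cv2.cvtColor(im,cv2.COLOR_RGB2HSV)
    m=cv2.inRange(h,lo,hi); k=np.zeros_like(m); k[y0:y1,x0:x1]=m[y0:y1,x0:x1]
    n,l,s,c=cv2.connectedComponentsWithStats(k)
    return [(s[i,4],c[i].round(1),s[i,:4]) for i in range(1,n) if s[i,4]>=amin],l
E
python3 - <<'E'
from h import *
for n,bx,bp in(('scene',(290,230,430,345),(322,232,400,305)),('side',(295,225,395,345),(312,230,372,312))):
    im=cv2.imread(f'pics/{n}0.png')[:,:,::-1].copy()
    g,_=blobs(im,(50,120,60),(80,255,255),bx); r,l=blobs(im,(0,150,90),(8,255,255),bx); w,_=blobs(im,(0,0,150),(180,60,255),bp,3)
    print(n,'green',[(b,onz(n,b[1],.075).round(4)) for b in g]); print('red',[(b,onz(n,b[1],.09).round(4)) for b in r])
    for b in w: print('w',b[0],b[1],b[2],onz(n,b[1],.06).round(4))
a=cv2.resize(cv2.imread('pics/scene0.png')[225:345,285:435],None,fx=4,fy=4)
b=cv2.resize(cv2.imread('pics/side0.png')[200:350,290:400],None,fx=3.2,fy=3.2)[:480]
b=cv2.resize(b,None,fx=.56,fy=1) if a.shape[1]+b.shape[1]>1100 else b
b=b[:,:200] if a.shape[1]+b.shape[1]>800 and b.shape[1]>200 else b
cv2.imwrite('pics/c1.png',np.hstack([a,b]))
cv2.imwrite('pics/c2.png',cv2.resize(cv2.imread('pics/side0.png')[195:345,280:410],None,fx=4,fy=4,interpolation=cv2.INTER_CUBIC))
E
```

```text
scene green [((np.int32(265), array([374. , 283.7]), array([364, 276,  21,  16], dtype=int32)), array([ 0.4458, -0.0459,  0.075 ]))]
red [((np.int32(104), array([335.1, 247.8]), array([328, 238,  23,  23], dtype=int32)), array([0.4611, 0.0569, 0.09  ]))]
w 17 [343.5 239.8] [338 237  11   6] [0.5334 0.1062 0.06  ]
w 3 [326.3 246.7] [326 246   2   2] [0.4903 0.108  0.06  ]
w 9 [352.7 250.2] [351 249   4   3] [0.5177 0.0673 0.06  ]
w 9 [361.4 256.3] [360 255   4   3] [0.5134 0.0419 0.06  ]
w 91 [334.7 262.6] [322 256  26  11] [0.4623 0.0574 0.06  ]
w 15 [361.9 263.9] [359 263   6   3] [0.4948 0.0236 0.06  ]
w 22 [355.2 270.4] [352 268   7   5] [0.4705 0.0165 0.06  ]
w 70 [332.9 292.4] [322 281  26  24] [ 0.3965 -0.0055  0.06  ]
w 188 [373.8 290.2] [359 281  30  16] [ 0.4496 -0.0437  0.06  ]
side green [((np.int32(281), array([339.1, 292.8]), array([330, 284,  19,  18], dtype=int32)), array([ 0.443 , -0.0449,  0.075 ]))]
red [((np.int32(122), array([335.2, 239.5]), array([323, 234,  31,  18], dtype=int32)), array([0.4717, 0.0612, 0.09  ]))]
w 7 [366.  230.7] [365 230   3   3] [0.5434 0.1004 0.06  ]
w 4 [336.5 233.5] [336 233   2   2] [0.4902 0.1098 0.06  ]
w 3 [350.3 233.3] [350 233   2   2] [0.514  0.1025 0.06  ]
w 3 [342. 235.] [341 235   3   1] [0.4982 0.1027 0.06  ]
w 4 [337.5 236. ] [336 236   4   1] [0.4897 0.1026 0.06  ]
w 9 [358.7 244.9] [357 244   4   3] [0.5173 0.0677 0.06  ]
w 117 [331.6 255.7] [320 247  26  14] [0.4634 0.0559 0.06  ]
w 16 [359.8 254.7] [356 253   7   4] [0.5102 0.043  0.06  ]
w 21 [354.5 264. ] [351 262   7   5] [0.4936 0.0239 0.06  ]
w 25 [342.4 270. ] [340 267   6   6] [0.4695 0.0165 0.06  ]
w 251 [339.7 299.2] [324 287  31  21] [ 0.4441 -0.0447  0.06  ]
```

View pics/c2.png

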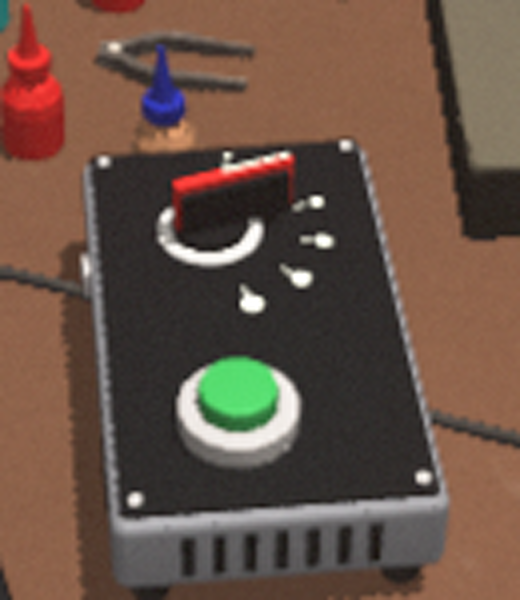

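The crop confirms the picture: blue-capped brown bottle behind the box's left end, red lever near dot 2, with dots 3–6 visible below it at crop (315,200), (323,240), (300,277), (252,300). I'll fit the circle, box yaw and lever angle.

```bash
python3 - <<'E'
from h import *
from scipy.optimize import least_squares
D={1:[(.4903,.108),(.4902,.1098)],3:[(.5177,.0673),(.5173,.0677)],4:[(.5134,.0419),(.5102,.043)],5:[(.4948,.0236),(.4936,.0239)],6:[(.4705,.0165),(.4695,.0165)]}
B=np.array([.4445,-.0455])
def f(p):
    c=p[:2];yw=p[2];r=[]
    for i,L in D.items():
        a=np.radians(105-30*i)+yw
        for q in L: r+=list(c+p[3]*np.array([np.cos(a),np.sin(a)])-q)
    r+=list(c+.115*np.array([np.sin(yw),-np.cos(yw)])-B); return r
s=least_squares(f,[.46,.06,-.1,.05]);c=s.x[:2];yw=s.x[2]
print('axis',c,'yaw',np.degrees(yw),'r',s.x[3],'res',np.abs(s.fun).max()); print(np.round(s.fun,4))
ex=np.array([np.cos(yw),np.sin(yw)]);ey=np.array([-ex[1],ex[0]])
print('button',c-.115*ey,'boxcentre',c+.012*ex-.05*ey)
# red top edge ends at z=.091: check lever direction for each speed
for n in('scene','side'):
    im=cv2.imread(f'pics/{n}0.png')
    for k,col in((1,(255,255,0)),(2,(0,255,0)),(3,(255,0,255))):
        a=np.radians(105-30*k)+yw;u=np.array([np.cos(a),np.sin(a)])
        P=[proj(n,[*(c+r*u),.091]) for r in(-.016,.038)]; print(n,k,P)
o=get_obs();p=camera_params('wrist');
im=camera('wrist');cv2.imwrite('pics/w0.png',im[:,:,::-1])
E
```

```text
axis [0.46801196 0.06540589] yaw -12.358691926227019 r 0.04919367384153473 res 0.0016968334789012607
[ 0.0003  0.0011  0.0004 -0.0007 -0.0005  0.0004 -0.0001 -0.     -0.0017
  0.0009  0.0015 -0.0002 -0.0003  0.0004  0.0009  0.0001 -0.0002 -0.0002
  0.0008 -0.0002 -0.0011 -0.0014]
button [ 0.44339838 -0.0469292 ] boxcentre [0.46903232 0.01399617]
scene 1 [array([337.3022132 , 248.60184872]), array([328.23781841, 234.17297401])]
scene 2 [array([332.39884882, 248.53163   ]), array([339.26774053, 234.33850907])]
scene 3 [array([328.08859053, 247.27647522]), array([349.15975272, 237.06352775])]
side 1 [array([330.79015793, 244.08452772]), array([335.8646476 , 224.11683776])]
side 2 [array([326.29577666, 242.77029981]), array([346.20752848, 226.98606732])]
side 3 [array([323.46978665, 240.17785436]), array([353.09476838, 232.8299407 ])]
```

The lever is at speed 3: its red ends match the speed‑3 projection in both views. That puts the axis at (0.468, 0.065), the box yaw at −12.4° and the lever at +2.6° in world. It needs two clicks clockwise. I'll shut the fingers and swing over at height.

carry_out(
  commands=[
    [[0.9,-0.15,0,0,0,-0.6],[0.9,-0.15,0,0,0,-0.6],[0.9,-0.15,0,0,0,-0.6],[0.9,-0.15,0,0,0,-0.6],[0.9,-0.15,0,0,0,-0.6],[0.9,-0.15,0,0,0,-0.6],[0.9,-0.15,0,0,0,-0.6],[0.9,-0.15,0,0,0,-0.6],[0.9,-0.15,0,0,0,-0.6],[0.9,-0.15,0,0,0,-0.6],[0.9,-0.15,0,0,0,-0.6],[0.9,-0.15,0,0,0,-0.6],[0.9,-0.15,0,0,0,-0.6],[0.9,-0.15,0,0,0,-0.6],[0.9,-0.15,0,0,0,-0.6],[0.9,-0.15,0,0,0,-0.6],[0.9,-0.15,0,0,0,-0.6],[0.9,-0.15,0,0,0,-0.6],[0,0,0,0,0,0],[0,0,0,0,0,0]],
  ],
  hand=1,
  force=20,
)

```text
clock: 1.82
position: [0.5227, -0.0619, 0.2314]
ee_rot: [0.747, 0.664, 0.0, 0.0]
ft_force: [0.3, -0.5, -0.2]
grip_width: -0.002
grasp_force: 0.0
```

carry_out(
  commands=[
    [[0.78,-0.235,0,0,0,0],[0.78,-0.235,0,0,0,0],[0.78,-0.235,0,0,0,0],[0.78,-0.235,0,0,0,0],[0.78,-0.235,0,0,0,0],[0,0,0,0,0,-0.78],[0,0,0,0,0,-0.78],[0,0,0,0,0,0],[0,0,0,0,0,0],[0,0,0,0,0,0]],
  ],
)

```text
clock: 2.65
position: [0.4953, 0.0952, 0.2311]
ee_rot: [0.694, 0.72, -0.0, -0.0]
ft_force: [0.3, 0.3, 1.0]
grip_width: -0.005
grasp_force: 0.0
```

```bash
python3 - <<'E'
from h import *
o=get_obs();print(o['position'],o['ee_rot'],o['joint_pos'].round(2))
p=camera_params('wrist');im=camera('wrist')[:,:,::-1].copy();cv2.imwrite('pics/w1.png',im)
c=np.array([.468,.0654]);yw=np.radians(-12.36)
np.savez('p1.npz',**p)
print('axis px',proj('wrist',[*c,.06],p))
for i in range(1,7):
    a=np.radians(105-30*i)+yw;q=proj('wrist',[*(c+.05*np.array([np.cos(a),np.sin(a)])),.06],p);cv2.circle(im,(int(q[0]),int(q[1])),3,(0,0,255),1)
a=np.radians(2.6);
for r in(-.016,.038):
    q=proj('wrist',[*(c+r*np.array([np.cos(a),np.sin(a)])),.091],p);cv2.circle(im,(int(q[0]),int(q[1])),4,(255,0,255),1)
cv2.imwrite('pics/w1a.png',im)
E
```

```text
[0.49530871 0.09520035 0.23113826] [ 6.94086253e-01  7.19891828e-01 -1.66161990e-04 -3.83743275e-05] [ 0.41  0.12 -0.74  1.74  0.09  1.31 -0.31]
axis px [289.53895191 243.43465624]
```

View pics/w1a.png

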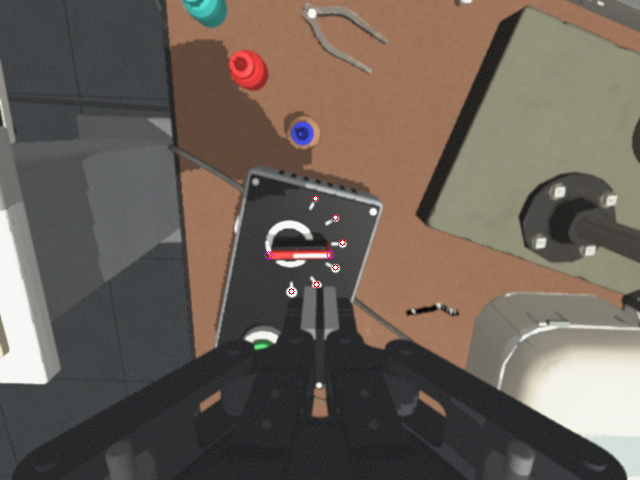

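The overlay lands exactly on the dots: dot 3 at (342,243), and the lever from (268,255) to (331,254). Speed 3 is confirmed, and the bottle at (303,132) is well clear. I'll check the camera's clearance before descending.

```bash
python3 -c "
from h import *
p=dict(np.load('p1.npz'));print(-p['R'].T@p['t'], onz('wrist',(301,134),.084,p), onz('wrist',(303,132),.05,p))"
```

```text
[0.49250894 0.17326763 0.37412413] [0.47805203 0.16603353 0.084     ] [0.47809848 0.16695447 0.05      ]
```

carry_out(
  commands=[
    [[0.08,0,0.6,0,0,0],[0,0,0.6,0,0,0],[0,0,0.6,0,0,0],[0,0,0.6,0,0,0],[0,0,0.5,0,0,0],[0,0,0.4,0,0,0],[0,0,0.3,0,0,0],[0,0,0.2,0,0,0],[0,0,0.15,0,0,0],[0,0,0,0,0,0],[0,0,0,0,0,0]],
  ],
)

```text
clock: 3.62
position: [0.4953, 0.0996, 0.0737]
ee_rot: [0.692, 0.721, 0.0, 0.0]
ft_force: [-0.1, 1.3, -0.3]
grip_width: 0.001
grasp_force: 0.0
```

carry_out(
  commands=[
    [[-0.09,0,0,0,0,0],[-0.09,0,0,0,0,0],[-0.09,0,0,0,0,0],[-0.09,0,0,0,0,0],[-0.025,0.016,0,0,0,0.333],[-0.025,0.016,0,0,0,0.333],[-0.025,0.016,0,0,0,0.333],[-0.025,0.016,0,0,0,0.333],[-0.025,0.016,0,0,0,0.333],[-0.025,0.016,0,0,0,0.333],[-0.025,0.016,0,0,0,0.333],[-0.025,0.016,0,0,0,0.333],[-0.025,0.016,0,0,0,0.333],[-0.025,0.016,0,0,0,0.333],[-0.025,0.016,0,0,0,0.333],[-0.025,0.016,0,0,0,0.333],[0,0,0,0,0,0],[0,0,0,0,0,0]],
  ],
)

```text
clock: 5.12
position: [0.5014, 0.0719, 0.0734]
ee_rot: [0.827, 0.562, 0.0, 0.0]
ft_force: [-0.2, 0.2, 0.3]
grip_width: 0.001
grasp_force: 0.0
```

```bash
cat > s.py <<'E'
import sys
from h import *
from scipy.spatial.transform import Rotation as Ro
o=get_obs();y=Ro.from_quat(o['ee_rot']).as_matrix()[:,1];th=np.arctan2(y[1],y[0])
c=np.array([.468,.0654]);d=o['position'][:2]-c;u=np.array([np.cos(th),np.sin(th)]);n=np.array([-u[1],u[0]])
print('clk',o['clock'],'yaw',np.degrees(th).round(1),'a,b mm',(1e3*np.array([d@u,d@n])).round(1),'z',o['position'][2].round(4),'F',o['ft_force'].round(1))
im={k:camera(k) for k in('scene','side')}
for k,bx in(('scene',(322,232,372,262)),('side',(315,225,372,268))):
    r,l=blobs(im[k],(0,150,70),(8,255,255),bx,5)
    for q in r: print(k,q)
if len(sys.argv)>1:
    cv2.imwrite(f'pics/{sys.argv[1]}.png',np.hstack([cv2.resize(im['scene'][205:325,285:385],None,fx=4,fy=4),cv2.resize(im['side'][205:325,290:390],None,fx=4,fy=4)])[:,:,::-1])
E
python3 s.py v1
```

```text
clk 5.1167 yaw -21.6 a,b mm [28.6 18.4] z 0.0734 F [-0.2  0.2  0.3]
scene (np.int32(113), array([337.3, 246.9]), array([326, 242,  31,  17], dtype=int32))
scene (np.int32(6), array([355. , 250.5]), array([355, 248,   1,   6], dtype=int32))
side (np.int32(135), array([339.5, 241.8]), array([323, 237,  32,  17], dtype=int32))
```

View pics/v1.png

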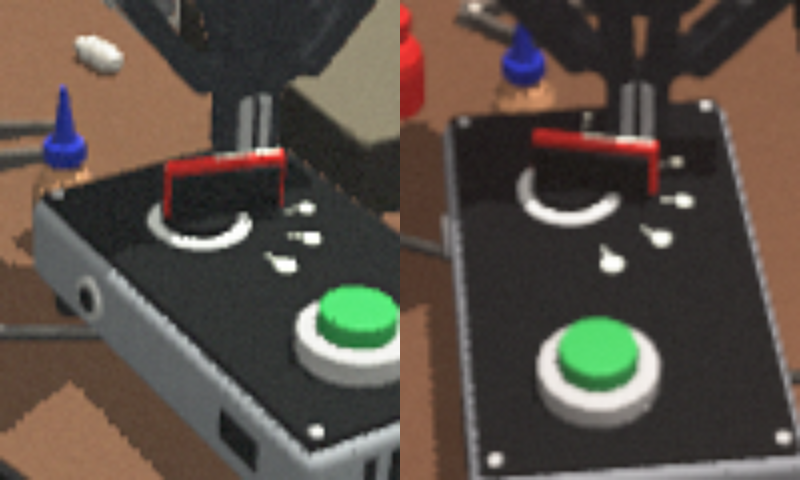

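The lever has moved on to speed 4, with its tip in the side crop at (657,160), and the box is unmoved. Next click, another 28°.

carry_out(
  commands=[
    [[-0.025,0.016,0,0,0,0.333],[-0.025,0.016,0,0,0,0.333],[-0.025,0.016,0,0,0,0.333],[-0.025,0.016,0,0,0,0.333],[-0.025,0.016,0,0,0,0.333],[-0.025,0.016,0,0,0,0.333],[-0.025,0.016,0,0,0,0.333],[-0.025,0.016,0,0,0,0.333],[-0.025,0.016,0,0,0,0.333],[-0.025,0.016,0,0,0,0.333],[-0.025,0.016,0,0,0,0.333],[-0.025,0.016,0,0,0,0.333],[-0.025,0.016,0,0,0,0.333],[-0.025,0.016,0,0,0,0.333],[0,0,0,0,0,0],[0,0,0,0,0,0],[0.3,0,0,0,0,0],[0,0,0,0,0,0],[0,0,0,0,0,0],[0,0,0,0,0,0]],
  ],
)

```text
clock: 6.88
position: [0.5099, 0.0639, 0.0732]
ee_rot: [0.938, 0.346, -0.0, -0.0]
ft_force: [-0.5, -0.2, 0.0]
grip_width: -0.006
grasp_force: 0.0
```

```bash
python3 s.py v2
```

```text
clk 6.8833 yaw -49.5 a,b mm [28.3 30.9] z 0.0732 F [-0.5 -0.2  0. ]
scene (np.int32(122), array([342.8, 248.8]), array([326, 243,  31,  19], dtype=int32))
side (np.int32(132), array([339.1, 245.4]), array([324, 235,  27,  25], dtype=int32))
```

View pics/v2.png

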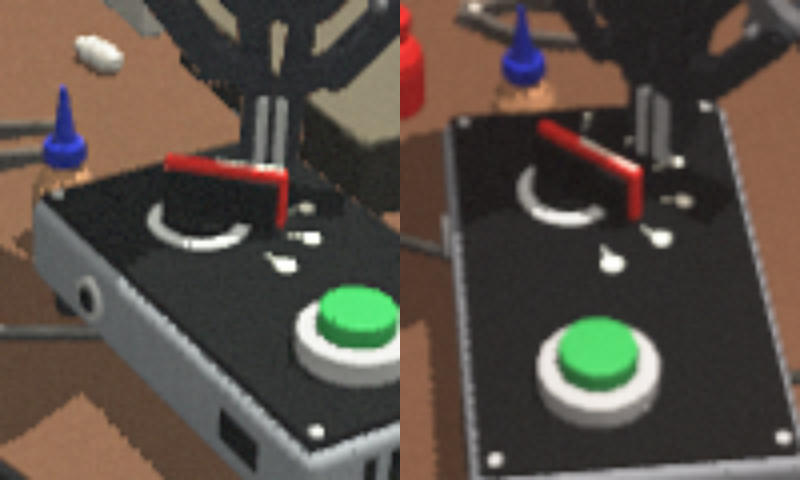

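```bash
python3 - <<'E'
from h import *
c=np.array([.468,.0654])
for n in('scene','side'):
  for k in(3,4,5,6):
    a=np.radians(105-30*k-12.36);u=np.array([np.cos(a),np.sin(a)])
    print(n,k,[proj(n,[*(c+r*u),.091]).round(1) for r in(-.016,.038)])
E
```

```text
scene 3 [array([328.1, 247.3]), array([349.2, 237.1])]
scene 4 [array([325.6, 245.2]), array([355.4, 241.7])]
scene 5 [array([325.5, 242.9]), array([356.3, 247.3])]
scene 6 [array([327.8, 240.9]), array([351.2, 252.1])]
side 3 [array([323.5, 240.2]), array([353.1, 232.8])]
side 4 [array([323., 237.]), array([354.6, 240.2])]
side 5 [array([325.1, 234.2]), array([350.1, 247.3])]
side 6 [array([329. , 232.4]), array([340.5, 251.9])]
```

Both tips match speed 5 (side (350,247), scene (356,247)). Now I'll lift and go above the button.

carry_out(
  commands=[
    [[0,0,-0.5,0,0,0],[0,0,-0.8,0,0,0],[0,0,-0.8,0,0,0],[-0.765,0.256,0,0,0,0],[-0.765,0.256,0,0,0,0],[-0.765,0.256,0,0,0,0],[-0.765,0.256,0,0,0,0],[0,0,0.5,0,0,0],[0,0,0.5,0,0,0],[0,0,0,0,0,0],[0,0,0,0,0,0],[0,0,0,0,0,0]],
  ],
)

```text
clock: 7.98
position: [0.4437, -0.0466, 0.1182]
ee_rot: [0.938, 0.346, 0.0, 0.0]
ft_force: [0.0, 0.4, 0.3]
grip_width: 0.001
grasp_force: 0.0
```

```bash
python3 - <<'E'
from h import *
A=[];b=[]
for n,uv in(('scene',(374,283.7)),('side',(339.1,292.8))):
    c,d=ray(n,uv);P=np.eye(3)-np.outer(d,d);A.append(P);b.append(P@c)
print(np.linalg.lstsq(np.vstack(A),np.hstack(b),rcond=None)[0])
E
python3 s.py
```

```text
[ 0.44185689 -0.04875103  0.07857148]
clk 7.9833 yaw -49.5 a,b mm [ 69.5 -91.2] z 0.1182 F [0.  0.4 0.3]
scene (np.int32(117), array([342.6, 248.5]), array([326, 243,  31,  19], dtype=int32))
```

carry_out(
  commands=[
    [[0,0,0.4,0,0,0],[0,0,0.35,0,0,0],[0,0,0.05,0,0,0],[0,0,0.05,0,0,0],[0,0,0.05,0,0,0],[0,0,0.05,0,0,0],[0,0,0.05,0,0,0],[0,0,0.05,0,0,0],[0,0,0,0,0,0],[0,0,0,0,0,0]],
  ],
)

```text
clock: 8.92
position: [0.4439, -0.0469, 0.076]
ee_rot: [0.938, 0.346, 0.001, 0.0]
ft_force: [-1.5, 1.3, 7.0]
grip_width: 0.0
grasp_force: 3.8
```

carry_out(
  commands=[
    [[0,0,0.03,0,0,0],[0,0,0.03,0,0,0],[0,0,0,0,0,0],[0,0,0,0,0,0]],
  ],
)

```text
clock: 9.25
position: [0.4441, -0.0469, 0.0755]
ee_rot: [0.938, 0.345, 0.0, 0.001]
ft_force: [-12.8, 1.6, 34.8]
grip_width: 0.003
grasp_force: 17.7
```

The button is bottomed: 35 N with no further travel. Lifting clear.

carry_out(
  commands=[
    [[0,0,-0.1,0,0,0],[0,0,-0.3,0,0,0],[0,0,-0.8,0,0,0],[0,0,-0.8,0,0,0],[0,0,-0.8,0,0,0],[0,0,0,0,0,0],[0,0,0,0,0,0],[0,0,0,0,0,0],[0,0,0,0,0,0]],
  ],
)

```text
clock: 10.0
position: [0.4425, -0.047, 0.1837]
ee_rot: [0.938, 0.345, -0.001, -0.0]
ft_force: [-0.0, 0.1, -0.5]
grip_width: -0.002
grasp_force: 0.0
```

```bash
python3 s.py v3
```

```text
clk 10.0 yaw -49.6 a,b mm [ 69.1 -92.3] z 0.1837 F [-0.   0.1 -0.5]
scene (np.int32(116), array([342.9, 248.6]), array([326, 243,  31,  19], dtype=int32))
side (np.int32(29), array([327.3, 237.2]), array([324, 235,   7,   6], dtype=int32))
side (np.int32(65), array([347. , 251.3]), array([340, 244,  11,  16], dtype=int32))
```

View pics/v3.png

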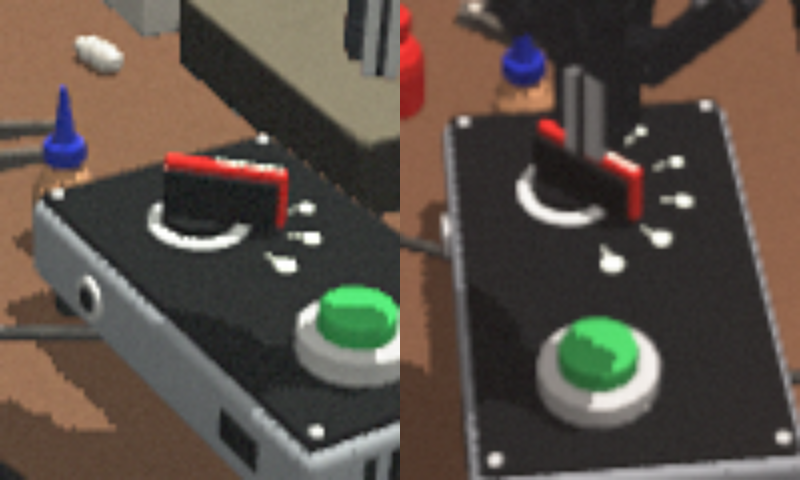

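The lever is still at speed 5, pointing to the dot at (657,237). The button is up at (597,350), the same as before the press, the box has not moved, and the tool is clear.

```bash
python3 -c "
from workcell import *
print(hand_in())"
```

```text
the job is handed in; nothing more can be done
None
```

I pushed the selector clockwise from speed 3 to speed 5, pressed the green start button fully down, let it spring back up, and handed the job in at about 10 s; the hand-in returned no verdict.

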